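# Draw the chip tray out from under the carton and dock it at the microscope

### The job

Draw the black chip tray out from under the cardboard carton towards the robot, leaving the carton standing where it is in its steel cradle, neither dragged off nor tipped. Then slide the tray along the bench, flat on the bench all the way so that the chips stay in their pockets, and push it plain end first, lip towards the robot, between the two legs of the microscope base until it is fully home against the base. Leave the other things on the bench alone.

Things in the scene. Friction and masses are not known exactly. Their poses are not given: they have to be found in the camera images.
- tray: Flat black plastic chip tray, plate 160 (x) x 96 (y) x 8 mm, 0.18 kg, lying on the bench, its far part under the carton. At its end nearest the robot (-x) stands an upright lip. Origin: centre of the plate's underside; x runs from the lip to the plain end, z up.
- tray_lip (a point): Middle of the top edge of the tray's lip: an upright cross-wall 10 mm thick (tray x from -80 to -70 mm), 70 mm wide, its top 40 mm above the bench and 32 mm above the plate. It can be hooked from behind, pushed, or pinched from above.
- tray_nose (a point): Middle of the tray's plain end edge (the end without lip), at its underside, 80 mm from the tray's origin towards +x.
- carton: Closed cardboard carton, 80 deep (x) x 170 wide (y) x 50 mm high, 0.4 to 0.8 kg, resting on the tray 8 mm above the bench, 1 to 5 mm behind the cradle's lugs. Once the tray is gone it settles 2.5 mm onto the cradle's runners. Origin: centre of its underside; z up.
- cradle: Steel cradle fixed to the bench: two runners (5.5 high, 38 wide, 85 mm long) under the carton's ends, 112 mm apart with the tray between them. At each runner's robot end an upright lug (38 wide, 6 thick, 36 mm high) stops the carton. Origin: on the bench midway between the lugs, level with their carton-side faces; x points away from the robot, under the carton; the tray comes out along -x.
- microscope: Microscope fixed to the bench. Grey U-shaped base 20 mm high: two legs 60 long, 26 mm wide, with a 120 mm gap open towards the robot, joined by a back block 172 wide, 100 mm deep that carries a post 320 mm high. Origin: on the bench, middle of the block's face between the legs, where the tray's plain end comes to rest; x points the way the tray is pushed in; the legs reach to x = -60 mm.
- lens (a point): Centre of the lower end of the microscope's black lens tube, 165 mm above the bench over the gap, 35 mm in front of the back block. The tube is 32 mm across (46 mm at its clamp, from 228 mm height) and 335 mm high at its top.
- mug: White mug, 76 mm across, 90 mm high; leave alone. Origin: centre of its underside.
- mouse: Black computer mouse, 100 x 58 x 30 mm; leave alone. Origin: centre of its underside.
- jar: White jar with black cap, 60 mm across, 80 mm high; leave alone. Origin: centre of its underside.
Things that resemble listed ones, but are neither listed nor needed, are in the scene too. Leave any pink or yellow look-alike of the carton alone.

How it is judged (in metres and radians):
On the way:
1. the tray is drawn out towards the robot, wholly clear of the carton and cradle lugs, the carton still in its place (x of tray_nose in the frame of cradle below -0.007 m and distance of carton from where it was at the start of the episode below 0.015 m and angle between carton's own z axis and vertical below 0.05 rad), for 0.2 s.
At the end, for the whole second after the job is handed in: The tray lies flat on the bench between the legs of the microscope base, plain end within 6 mm of the base's back block, square to it within 0.1 rad; the carton stands upright on the cradle's runners within 15 mm of where it began and square to the cradle within 0.08 rad; all at rest (x of tray_nose in the frame of microscope between -0.006 and 0.006 m and y of tray_nose in the frame of microscope between -0.02 and 0.02 m and angle between the x axis of tray and the x axis of microscope, either way round below 0.1 rad and height (world z) of tray below 0.004 m and angle between tray's own z axis and vertical below 0.04 rad and distance of carton from where it was at the start of the episode below 0.015 m and angle between carton's own z axis and vertical below 0.05 rad and angle between the x axis of carton and the x axis of cradle, either way round below 0.08 rad and linear speed of each of tray, carton below 0.01 m/s); the robot touches nothing.
It fails at once if the carton is tipped (over 0.2 rad) or shoved more than 30 mm (angle between carton's own z axis and vertical above 0.2 rad or distance of carton from where it was at the start of the episode above 0.03 m).
It fails at once if the tray is lifted off the bench (over 25 mm) or tilted (over 0.2 rad) (height (world z) of tray above 0.025 m or angle between tray's own z axis and vertical above 0.2 rad).
It fails at once if the mug, mouse or jar is moved more than 30 mm (distance of any of mug, mouse, jar from where it was at the start of the episode above 0.03 m).
It also fails if it takes over 72 s, if anything falls off the work surface, if the arm or the gripper's body presses on something with over 40 N, if the wrist force passes 120 N, or if a joint passes its speed limit or range.

### The arm

A 7-joint arm with a two-finger parallel gripper is mounted at the origin on the work surface. World frame = base frame: x ahead of the robot, y to its left, z up, the work surface at z = 0. Lengths are in m, angles in degrees, forces in N, time in s.
With the tool pointing down it reaches from about 0.375 to 0.925 m from the base axis. Payload 3.1 kg.
Tool frame: the origin (TCP) lies at the very end of the fingers, on their centre line; the grasp point (between the pads) lies 19 mm behind it; y points along the fingers, x is the direction in which the jaws open and shut, and the axes are right-handed (so a half turn about y gives the same grasp; the last joint's range is limited). The gripper opens to 85 mm and grips with 20 to 120 N. Pads are 22 mm wide; open, the fingers measure 114 mm over their backs; the gripper's body (76 mm by 85 mm) begins 54 mm behind the grasp point. The pads swing forward as they close: fully open they stand 13 mm farther back than shut.
Start: joints at [60.745, 21.939, 2.515, 91.553, -1.026, 66.532, -2.859], TCP at [0.261, -0.595, 0.231] pointing down, gripper open.
Joint ranges: [-149.38, 149.38], [-23.57, 123.04], [-84.95, 90], [0, 143.3], [-89.99, 269.99], [3.08, 112.72], [-163.45, 163.45]. Speed limits (degrees/s): [159.86, 159.86, 180, 180, 180, 180, 180].

### API

Orientations are given as [roll, pitch, yaw] about the fixed x, y, z axes, in that order (R = Rz(yaw) Ry(pitch) Rx(roll)).
In Python, from bench import robot gives the robot as it stands.
- The arm moves only by the tool play_rows, never from a script. Its argument "commands" is a list of rows, each a list of 7 numbers: the shift along the tool's x, y, z in mm, then the turn, a rotation vector about the tool's x, y, z in degrees, then the opening in per cent of the stroke, from 0 (shut) to 100 (fully open). A call has 1 to 5 rows; each row is the pose to reach, as a shift and turn from the pose measured when the call began, along the tool's axes at that moment; what a row does not reach only later rows make up. A row lasts 1/8 s, in which the tool goes at most 62.5 mm and 10.7 degrees, less where a joint would pass 70% of its speed; a pose out of reach is approached as far as the arm can. A call with a gripper value outside its range is refused whole. The fingers move at their own pace and stop on an object; the grip force is fixed at half the most. Time passes only in rows, so rows that repeat a pose let the fingers close. It gives the time, the measured TCP pose, the force and the opening at its end, in the units of the state.
- robot.sense(): the state, without advancing time (a new reading comes with each control period).
- robot.get_image(name): name is "scene" or "top" or "wrist"; returns the picture (400x640x3 uint8, red, green, blue); there is no depth.
- robot.calibration(name): a dict with "intrinsics" (3x3 intrinsics, pixels), "T" (4x4, takes a point from camera to world coordinates); the wrist camera has in their place "mount" (4x4, takes a point from camera to tool coordinates, whose origin is the TCP and whose axes are the tool frame's). Camera axes: x right, y down, z forward; pixel columns grow to the right and rows downward; lengths in m; the calibration is good to about 2 mm. The wrist camera is an equidistant fisheye: a pixel r from the principal point sees the ray r / f radians off the axis. A picture is of the moment at which its call begins: read the wrist's pose just before it. calibration takes no time and is no camera call.
- robot.hand_in(): hands the job in, once; it reports no verdict.
The state is a dict: "time_s": time; "joint_positions": joint angles; "qd": joint speeds; "joint_torque": joint torques, N m; "tcp_pos": TCP position; "orientation": TCP orientation; "wrist_force": force on the tool from outside, world axes, zero at the start; "moment": the same for the moment, N m; "opening": finger opening in m.
Only numpy, scipy, OpenCV 4.12 (cv2) and the standard library are available. Lean on these libraries where they do the work, as an engineer would, in place of code of your own. Each camera call takes 0.05 s, during which the arm holds its last target. There are 200 camera calls.

## Working session

There is one attempt and no reset: what is moved stays moved. The work goes in short steps, Python scripts to look and compute and a tool call to move; the robot and the scene stay as the last step left them, time stands still between calls to the robot, and variables do not carry over. Pictures are saved under pics/ and viewed, about 8 in all and at most 12, crops included, and the job is handed in when it is done.

Besides the shell and the picture viewer there is one more tool, called as a command line: name --pt "numbers of a row" for each row, then --argument value for the rest. play_rows: Moves the arm, as the interface text tells. Its arguments: {"type":"object","properties":{"commands":{"type":"array"}},"required":["commands"]}

```bash
mkdir -p pics; ls; python3 - <<'E'
from bench import robot
import cv2,numpy as np
s=robot.sense();print({k:np.round(v,3) for k,v in s.items()})
for n in("scene","top"):
    im=robot.get_image(n);cv2.imwrite(f"pics/{n}0.png",im[:,:,::-1])
    c=robot.calibration(n);print(n,np.round(c["intrinsics"],1).tolist(),np.round(c["T"],3).tolist())
c=robot.calibration("wrist");print({k:np.round(v,3).tolist() for k,v in c.items()})
a=cv2.imread("pics/scene0.png");b=cv2.imread("pics/top0.png");cv2.imwrite("pics/both0.png",np.vstack([a,b])[:, :])
E
```

```text
pics
{'time_s': np.float64(0.0), 'joint_positions': array([60.745, 21.992,  2.511, 91.649, -1.027, 66.532, -2.859]), 'qd': array([-0.047,  0.014,  0.018, -0.014,  0.017,  0.011,  0.01 ]), 'joint_torque': array([-1.0000e-03, -4.3346e+01,  1.0240e+00, -2.4952e+01,  1.0000e-02,
        1.1000e-02,  0.0000e+00]), 'tcp_pos': array([ 0.26 , -0.595,  0.23 ]), 'orientation': array([-90.007,   0.15 , -66.343]), 'wrist_force': array([0.138, 0.465, 0.662]), 'moment': array([-0.023,  0.011, -0.007]), 'opening': np.float64(0.085)}
scene [[497.5, 0.0, 318.1], [0.0, 497.5, 197.4], [0.0, 0.0, 1.0]] [[0.821, 0.477, -0.315, 1.111], [0.571, -0.697, 0.434, -0.739], [-0.012, -0.536, -0.844, 1.601], [0.0, 0.0, 0.0, 1.0]]
top [[454.0, 0.0, 311.3], [0.0, 454.0, 198.7], [0.0, 0.0, 1.0]] [[-0.028, -0.984, 0.175, 0.345], [-1.0, 0.028, -0.002, -0.009], [-0.003, -0.175, -0.985, 1.385], [0.0, 0.0, 0.0, 1.0]]
{'intrinsics': [[309.707, 0.0, 321.109], [0.0, 309.707, 193.16], [0.0, 0.0, 1.0]], 'mount': [[1.0, 0.0, -0.0, 0.0], [0.0, -0.257, 0.966, -0.142], [0.0, -0.966, -0.257, 0.066], [0.0, 0.0, 0.0, 1.0]]}
```

View pics/top0.png

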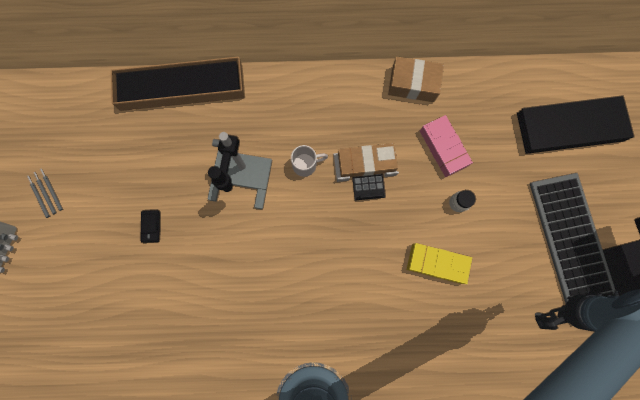

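View pics/scene0.png

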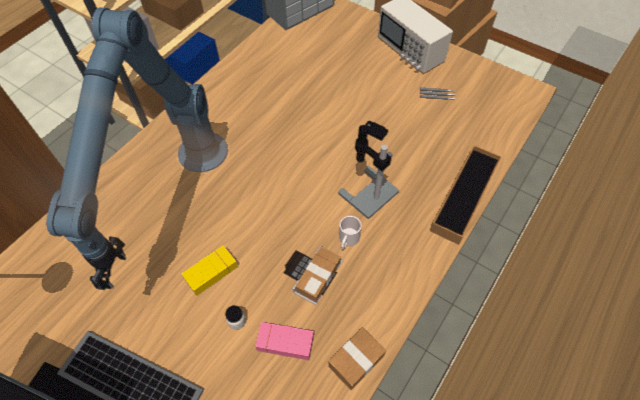

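Top view: the brown carton at (368,158) has the black chip tray at (369,187) sticking out towards the robot, between steel lugs. The other brown carton at (417,78) has neither tray nor cradle, and the pink and yellow boxes are look-alikes. The microscope is at (240,170), mug (304,160), jar (462,200) and mouse (150,226). I'll confirm this in one enlarged crop.

```bash
cat > h.py <<'E'
import numpy as np,cv2
from bench import robot
def ray(n,uv,z):
    c=robot.calibration(n);K=np.array(c["intrinsics"]);T=np.array(c["T"])
    uv=np.atleast_2d(uv).astype(float)
    d=np.c_[(uv-K[:2,2])/K[0,0],np.ones(len(uv))]@T[:3,:3].T
    return T[:3,3]+d*((z-T[2,3])/d[:,2])[:,None]
def proj(n,P):
    c=robot.calibration(n);K=np.array(c["intrinsics"]);T=np.linalg.inv(np.array(c["T"]))
    p=np.atleast_2d(P)@T[:3,:3].T+T[:3,3];return p[:,:2]/p[:,2:]*K[0,0]+K[:2,2]
def wray(uv,z,s=None):
    c=robot.calibration("wrist");K=np.array(c["intrinsics"]);M=np.array(c["mount"])
    from scipy.spatial.transform import Rotation as R
    s=s or robot.sense();Rt=R.from_euler("xyz",s["orientation"],degrees=True).as_matrix()
    uv=np.atleast_2d(uv).astype(float)-K[:2,2];r=np.linalg.norm(uv,axis=1)+1e-9;t=r/K[0,0]
    d=np.c_[uv/r[:,None]*np.sin(t)[:,None],np.cos(t)]@M[:3,:3].T@Rt.T
    o=Rt@M[:3,3]+s["tcp_pos"]
    return o+d*((z-o[2])/d[:,2])[:,None]
E
python3 - <<'E'
from h import *
im=cv2.imread("pics/top0.png")
c=cv2.resize(im[115:225,195:415],None,fx=3.6,fy=3.6,interpolation=cv2.INTER_CUBIC);cv2.imwrite("pics/crop.png",c)
pts={"tray":(369,187,.02),"carton":(368,158,.058),"mug":(304,160,.09),"jar":(465,197,.08),"mouse":(150,226,.03),"yellow":(440,264,.04),"pink":(446,146,.04),"legR":(261,207,.02),"legL":(215,200,.02)}
for k,(u,v,z) in pts.items(): print(k,ray("top",(u,v),z)[0].round(3))
E
```

```text
tray [ 0.619 -0.19   0.02 ]
carton [ 0.7   -0.186  0.058]
mug [0.691 0.006 0.09 ]
jar [ 0.569 -0.461  0.08 ]
mouse [0.516 0.474 0.03 ]
yellow [ 0.379 -0.384  0.04 ]
pink [ 0.736 -0.43   0.04 ]
legR [0.566 0.142 0.02 ]
legL [0.592 0.282 0.02 ]
```

View pics/crop.png

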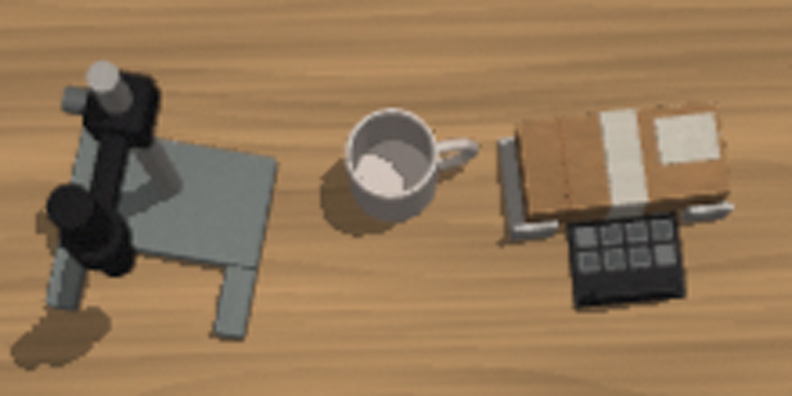

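The crop confirms it: a taped carton in a steel cradle with lugs, the tray with chips in front of it, and the U-shaped microscope base opening towards the robot. Next I'll turn these points into metres.

```bash
python3 - <<'E'
from h import *
f=lambda u,v,z: ray("top",(195+u/3.6,115+v/3.6),z)[0]
P={"legR_end":[(213,335,.02),(243,340,.02)],"legR_outer":[(243,340,.02),(277,158,.02)],"legR_inner":[(213,335,.02),(228,265,.02)],
"legL_end":[(47,303,.02),(75,308,.02)],"block_face":[(135,250,.02),(228,265,.02)],
"carton front top":[(528,218,.058),(728,198,.058)],"lugL":[(513,235,.036),(557,228,.036)],"lugR":[(690,215,.036),(733,207,.036)],
"trayL":[(569,225,.008),(573,300,.008)],"trayR":[(677,213,.008),(685,295,.008)],"lip bottom":[(577,308,.0),(687,297,.0)],"cartonback":[(518,120,.058),(720,103,.058)]}
for k,v in P.items():
    a,b=[f(*q) for q in v];d=b-a;print(k,a.round(3),b.round(3),"len",np.linalg.norm(d).round(3),"ang",np.degrees(np.arctan2(d[1],d[0])).round(1))
E
```

```text
legR_end [0.563 0.162 0.02 ] [0.558 0.137 0.02 ] len 0.026 ang -101.1
legR_outer [0.558 0.137 0.02 ] [0.716 0.106 0.02 ] len 0.161 ang -11.0
legR_inner [0.563 0.162 0.02 ] [0.623 0.149 0.02 ] len 0.061 ang -12.3
legL_end [0.595 0.303 0.02 ] [0.59  0.279 0.02 ] len 0.024 ang -101.8
block_face [0.639 0.229 0.02 ] [0.623 0.149 0.02 ] len 0.081 ang -100.9
carton front top [ 0.648 -0.105  0.058] [ 0.661 -0.272  0.058] len 0.168 ang -85.8
lugL [ 0.639 -0.093  0.036] [ 0.644 -0.131  0.036] len 0.038 ang -82.4
lugR [ 0.652 -0.244  0.036] [ 0.658 -0.28   0.036] len 0.037 ang -80.9
trayL [ 0.653 -0.144  0.008] [ 0.587 -0.144  0.008] len 0.066 ang -179.5
trayR [ 0.661 -0.237  0.008] [ 0.589 -0.24   0.008] len 0.072 ang -177.7
lip bottom [ 0.581 -0.148  0.   ] [ 0.588 -0.243  0.   ] len 0.095 ang -85.8
cartonback [ 0.733 -0.1    0.058] [ 0.743 -0.27   0.058] len 0.171 ang -86.7
```

play_rows --pt "-46 -4 95 0 -10 0 50" --pt "-94 -8 190 0 -20 0 50" --pt "-140 -12 284 0 -30 0 50" --pt "-187 -16 379 0 -40 0 50" --pt "-234 -20 474 0 -50 0 50"

```text
time_s: 0.72
tcp_pos: [0.462, -0.3542, 0.2419]
orientation: [-89.9, 0.1, -16.0]
wrist_force: [1.3, 0.2, -0.6]
opening: 0.0425
```

```bash
cat > mv.py <<'E'
# usage: mv.py x y z yaw : tool-frame shift and turn to reach a world TCP pose pointing down
import sys;from h import *
from scipy.spatial.transform import Rotation as R
s=robot.sense();x,y,z,w=map(float,sys.argv[1:])
Rc=R.from_euler("xyz",s["orientation"],degrees=True);Rg=R.from_euler("xyz",[-90,0,w],degrees=True)
print("t",s["time_s"],"pos",np.round(s["tcp_pos"],4),"ori",np.round(s["orientation"],2),"F",np.round(s["wrist_force"],1),"open",round(s["opening"],4))
print("shift mm",(Rc.inv().apply(np.array([x,y,z])-s["tcp_pos"])*1e3).round(1),"turn",(Rc.inv()*Rg).as_rotvec(degrees=True).round(2))
E
python3 mv.py 0.57 -0.19 0.25 5
```

```text
t 0.725 pos [ 0.462  -0.3542  0.2419] ori [-89.89   0.13 -16.03] F [ 1.3  0.2 -0.6] open 0.0425
shift mm [ 58.4  -7.9 187.7] turn [ -0.13 -21.03  -0.11]
```

play_rows --pt "20 -3 62 0 -10 0 50" --pt "40 -6 124 0 -20 0 50" --pt "58 -8 188 0 -21 0 50" --pt "58 -8 188 0 -21 0 50" --pt "58 -8 188 0 -21 0 50"

```text
time_s: 1.35
tcp_pos: [0.5697, -0.1884, 0.2495]
orientation: [-89.8, 0.1, 5.1]
wrist_force: [0.2, -0.7, 0.4]
opening: 0.0429
```

```bash
python3 - <<'E'
from h import *
import json
s=robot.sense();im=robot.get_image("wrist")[:,:,::-1];cv2.imwrite("pics/w1.png",im)
json.dump({k:np.array(v).tolist() for k,v in s.items()},open("s1.json","w"));print(np.round(s["tcp_pos"],4),s["orientation"])
E
```

```text
[ 0.5697 -0.1884  0.2495] [-89.8407264    0.14928481   5.12657408]
```

View pics/w1.png

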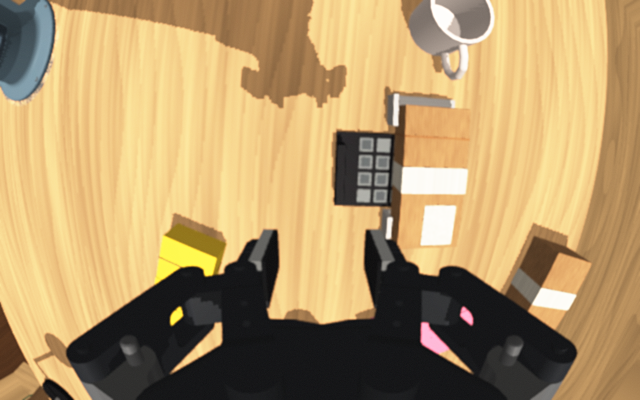

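Wrist view: the tray spans about (335–393, 130–206), the left lug is at (396,105), and the right lug at (388,222) is partly hidden. The yellow and pink boxes are off to the side. Now I'll fit the tray edges.

```bash
python3 - <<'E'
from h import *
import json
s=json.load(open("s1.json"));im=cv2.imread("pics/w1.png");g=im.max(2)
m=np.zeros_like(g);m[125:212,325:393]=(g[125:212,325:393]<70)
m=cv2.morphologyEx(m,cv2.MORPH_CLOSE,np.ones((9,9)))
def line(P):
    vx,vy,x,y=cv2.fitLine(P[:,:2].astype(np.float32),cv2.DIST_HUBER,0,.01,.01).ravel();return np.array([x,y]).round(4),np.degrees(np.arctan2(vy,vx)).round(1)
L=[(np.flatnonzero(m[v])[0]-.5,v) for v in range(138,200)]
cols=range(345,385)
T=[(u,np.flatnonzero(m[:,u])[0]-.5) for u in cols];B=[(u,np.flatnonzero(m[:,u])[-1]+.5) for u in cols]
print("left z0",line(wray(L,0,s)),"top z8",line(wray(T,.008,s)),"top z0",line(wray(T,0,s)),"bot z8",line(wray(B,.008,s)),"bot0",line(wray(B,0,s)))
print(L[::8],T[::8],B[::8])
x0,y0=325,85
cv2.imwrite("pics/w1c.png",cv2.resize(im[85:265,315:495],None,fx=4,fy=4,interpolation=cv2.INTER_CUBIC)[:600])
E
```

```text
left z0 (array([ 0.5885, -0.1926], dtype=float32), np.float32(-85.8)) top z8 (array([ 0.6208, -0.1427], dtype=float32), np.float32(4.0)) top z0 (array([ 0.622 , -0.1431], dtype=float32), np.float32(4.0)) bot z8 (array([ 0.6324, -0.2348], dtype=float32), np.float32(5.0)) bot0 (array([ 0.6338, -0.2371], dtype=float32), np.float32(5.0))
[(np.float64(336.5), 138), (np.float64(335.5), 146), (np.float64(335.5), 154), (np.float64(335.5), 162), (np.float64(335.5), 170), (np.float64(334.5), 178), (np.float64(334.5), 186), (np.float64(334.5), 194)] [(345, np.float64(131.5)), (353, np.float64(132.5)), (361, np.float64(132.5)), (369, np.float64(132.5)), (377, np.float64(133.5))] [(345, np.float64(203.5)), (353, np.float64(204.5)), (361, np.float64(204.5)), (369, np.float64(204.5)), (377, np.float64(204.5))]
```

View pics/w1c.png

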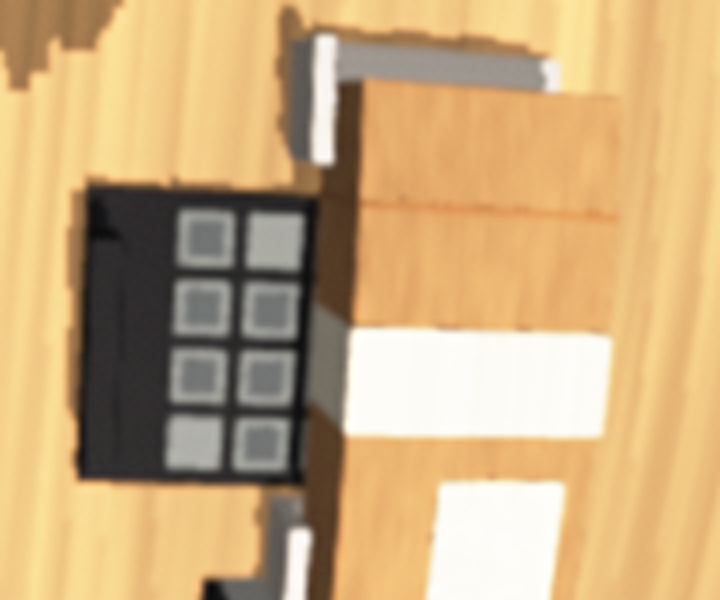

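Edges agree: tray yaw is about 4.4°, width 93 mm (true 96), and the lip centre is near (0.592, -0.1915). Next I'll descend over the lip.

```bash
python3 mv.py 0.592 -0.1915 0.06 4.4
```

```text
t 1.4 pos [ 0.5688 -0.1908  0.2494] ori [-89.9    0.19   4.92] F [-0.8 -0.8 -0.1] open 0.0426
shift mm [ 23.6 189.3  -3. ] turn [-0.1   0.52 -0.19]
```

play_rows --pt "10 50 -1 0 0.5 0 40" --pt "20 100 -2 0 0.5 0 40" --pt "23 150 -3 0 0.5 0 40" --pt "23 189 -3 0 0.5 0 40" --pt "23 189 -3 0 0.5 0 40"

```text
time_s: 2.02
tcp_pos: [0.5859, -0.1942, 0.0559]
orientation: [-89.8, 0.8, 4.2]
wrist_force: [0.6, 0.0, 0.8]
opening: 0.0344
```

```bash
python3 mv.py 0.592 -0.1915 0.016 4.4;  python3 - <<'E'
from h import *
im=robot.get_image("wrist")[:,:,::-1];cv2.imwrite("pics/w2.png",cv2.resize(im[120:330,200:480],None,fx=2.6,fy=2.6))
E
```

```text
t 2.025 pos [ 0.5859 -0.1942  0.0559] ori [-89.8    0.77   4.17] F [0.6 0.  0.8] open 0.0344
shift mm [ 6.8 39.9  2.1] turn [-0.2  -0.24 -0.77]
```

View pics/w2.png

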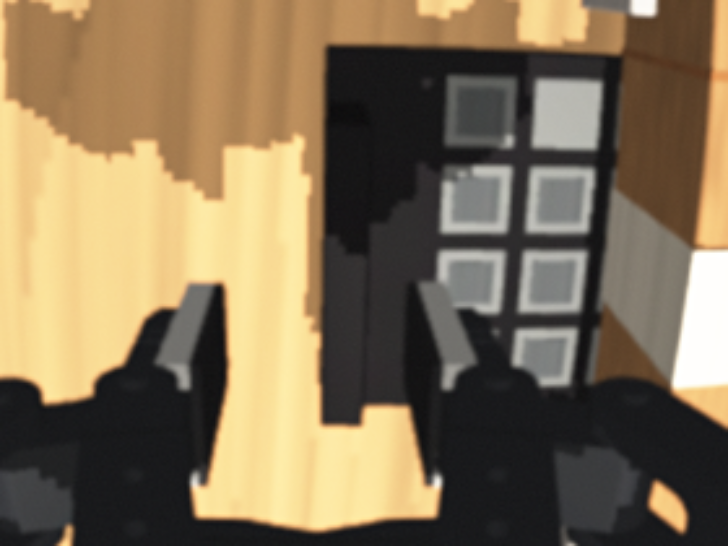

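Crop: the lip runs (325–365, 100–425) and the finger tips are at 222 and 418, so the lip sits about 20 crop px right of the jaw centre. I'll compute its position.

```bash
python3 - <<'E'
from h import *
f=lambda u,v,z:wray((200+u/2.6,120+v/2.6),z)[0].round(4)
for n,u,v,z in [("near L",322,424,.04),("near R",362,424,.04),("far L",328,100,.04),("far R",370,104,.04),("plate corner",327,45,.008),("plate near z0",322,424,.008)]: print(n,f(u,v,z))
E
python3 mv.py 0.592 -0.1915 0.03 4.4
```

```text
near L [ 0.5936 -0.2276  0.04  ]
near R [ 0.6028 -0.2269  0.04  ]
far L [ 0.5892 -0.1531  0.04  ]
far R [ 0.5977 -0.1532  0.04  ]
plate corner [ 0.5885 -0.1445  0.008 ]
plate near z0 [ 0.5952 -0.2471  0.008 ]
t 2.075 pos [ 0.5888 -0.1941  0.0588] ori [-89.9    0.45   4.2 ] F [-0.2 -0.4  0.6] open 0.0344
shift mm [ 3.6 28.8  2.3] turn [-0.1  -0.2  -0.45]
```

play_rows --pt "5 15 3 0 -0.2 -0.4 40" --pt "5 30 3 0 -0.2 -0.4 40" --pt "5 43 3 0 -0.2 -0.4 40" --pt "5 43 3 0 -0.2 -0.4 40" --pt "5 43 3 0 -0.2 -0.4 40"

```text
time_s: 2.7
tcp_pos: [0.5935, -0.1907, 0.0159]
orientation: [-89.9, 0.0, 4.4]
wrist_force: [-0.2, 0.5, 0.2]
opening: 0.0341
```

```bash
python3 mv.py 0.593 -0.191 0.016 4.4
```

```text
t 2.7 pos [ 0.5935 -0.1907  0.0159] ori [-8.99e+01  3.00e-02  4.40e+00] F [-0.2  0.5  0.2] open 0.0341
shift mm [-0.5 -0.1 -0.2] turn [-0.1   0.   -0.03]
```

play_rows --pt "0 0 0 0 0 0 5" --pt "0 0 0 0 0 0 5" --pt "0 0 0 0 0 0 5" --pt "0 0 0 0 0 0 5" --pt "0 0 0 0 0 0 5"

```text
time_s: 3.32
tcp_pos: [0.5927, -0.1914, 0.0166]
orientation: [-89.9, 0.1, 4.3]
wrist_force: [-3.6, -1.3, 6.0]
opening: 0.009
```

The lip is gripped (opening 9 mm). I'll pull straight back, slowly.

play_rows --pt "-6 0 0 0 0 0 5" --pt "-13 0 0 0 0 0 5" --pt "-20 0 0 0 0 0 5" --pt "-27 0 0 0 0 0 5" --pt "-34 0 0 0 0 0 5"

```text
time_s: 3.95
tcp_pos: [0.5618, -0.1928, 0.0168]
orientation: [-89.9, -0.3, 4.5]
wrist_force: [11.4, 0.2, -8.8]
opening: 0.0091
```

```bash
python3 mv.py 0.468 -0.2005 0.0165 4.4
```

```text
t 3.95 pos [ 0.5618 -0.1928  0.0168] ori [-89.92  -0.29   4.45] F [11.4  0.2 -8.8] open 0.0091
shift mm [-94.2  -0.1  -0.4] turn [-0.08  0.05  0.29]
```

play_rows --pt "-9 0 0 0 0 0 5" --pt "-18 0 0 0 0 0 5" --pt "-27 0 0 0 0 0 5" --pt "-36 0 0 0 0 0 5" --pt "-45 0 0 0 0 0 5"

```text
time_s: 4.58
tcp_pos: [0.5202, -0.1949, 0.0169]
orientation: [-89.9, -0.7, 4.6]
wrist_force: [2.0, 0.2, -4.5]
opening: 0.0087
```

```bash
python3 mv.py 0.468 -0.2005 0.0165 4.4
```

```text
t 4.575 pos [ 0.5202 -0.1949  0.0169] ori [-89.91  -0.68   4.62] F [ 2.   0.2 -4.5] open 0.0087
shift mm [-52.5  -0.2  -1.4] turn [-0.09  0.22  0.68]
```

play_rows --pt "-10 0 0 0 0.1 0.3 5" --pt "-20 0 0 0 0.2 0.6 5" --pt "-32 0 -1 0 0.2 0.6 5" --pt "-44 0 -1 0 0.2 0.6 5" --pt "-55 0 -1 0 0.2 0.6 5"

```text
time_s: 5.2
tcp_pos: [0.4649, -0.2007, 0.0166]
orientation: [-89.9, -0.1, 4.4]
wrist_force: [1.7, -0.1, 0.9]
opening: 0.0087
```

```bash
python3 mv.py 0.46 -0.2005 0.0165 4.4; python3 - <<'E'
from h import *
im=robot.get_image("top")[:,:,::-1];cv2.imwrite("pics/t1.png",cv2.resize(im[120:280,190:430],None,fx=3.2,fy=3.2,interpolation=cv2.INTER_CUBIC))
E
```

```text
t 5.2 pos [ 0.4649 -0.2007  0.0166] ori [-89.94  -0.12   4.39] F [ 1.7 -0.1  0.9] open 0.0087
shift mm [-4.9  0.1  0.6] turn [-0.06 -0.01  0.12]
```

View pics/t1.png

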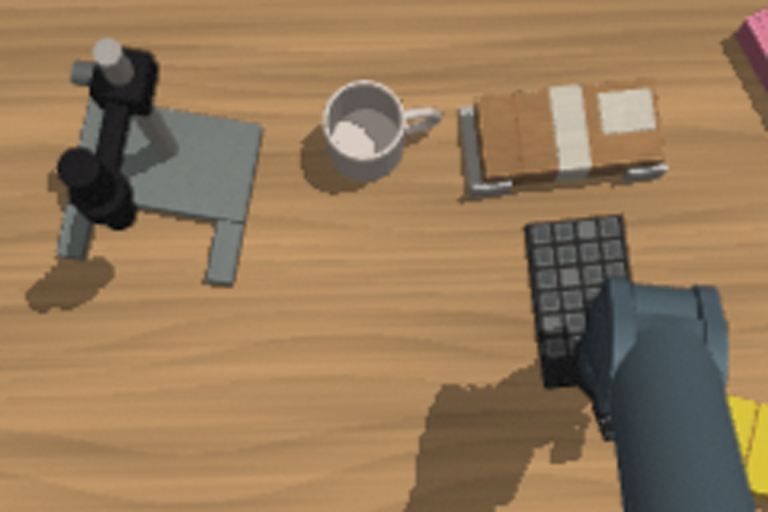

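The tray is clear of the lugs: its nose is at crop (525,225)–(622,214), with the lugs at about y=190. The carton still sits in the cradle. Next I slide left, kept back from the microscope legs.

```bash
python3 mv.py 0.4344 -0.0948 0.0166 -0.8
```

```text
t 5.25 pos [ 0.4637 -0.2009  0.0166] ori [-8.993e+01 -5.000e-02  4.350e+00] F [-0.4  0.   4.5] open 0.0087
shift mm [-2.12e+01  1.00e-01  1.08e+02] turn [-0.07  5.15  0.05]
```

play_rows --pt "-4 0 16 0 0.8 0 5" --pt "-8 0 38 0 1.8 0 5" --pt "-13 0 62 0 3 0 5" --pt "-17 0 86 0 4 0 5" --pt "-21 0 108 0 5 0 5"

```text
time_s: 5.88
tcp_pos: [0.4335, -0.0944, 0.0166]
orientation: [-89.9, 0.0, -0.7]
wrist_force: [0.6, -0.5, -1.7]
opening: 0.0087
```

```bash
python3 mv.py 0.404 0.011 0.0166 -6
```

```text
t 5.875 pos [ 0.4335 -0.0944  0.0166] ori [-8.995e+01  2.000e-02 -7.100e-01] F [ 0.6 -0.5 -1.7] open 0.0087
shift mm [-3.08e+01  1.00e-01  1.05e+02] turn [-0.05  5.29 -0.02]
```

play_rows --pt "-6 0 20 0 1 0 5" --pt "-12 0 42 0 2 0 5" --pt "-18 0 64 0 3 0 5" --pt "-24 0 86 0 4.3 0 5" --pt "-31 0 105 0 5.3 0 5"

```text
time_s: 6.5
tcp_pos: [0.403, 0.0113, 0.0166]
orientation: [-90.0, 0.1, -6.1]
wrist_force: [0.3, -0.7, -1.2]
opening: 0.009
```

```bash
python3 mv.py 0.3735 0.117 0.0166 -11.2
```

```text
t 6.5 pos [0.403  0.0113 0.0166] ori [-8.998e+01  7.000e-02 -6.050e+00] F [ 0.3 -0.7 -1.2] open 0.009
shift mm [-4.05e+01  1.00e-01  1.02e+02] turn [-0.02  5.15 -0.07]
```

play_rows --pt "-8 0 20 0 1 0 5" --pt "-16 0 41 0 2 0 5" --pt "-24 0 62 0 3 0 5" --pt "-32 0 83 0 4.2 0 5" --pt "-40 0 102 0 5.1 0 5"

```text
time_s: 7.12
tcp_pos: [0.3733, 0.117, 0.0166]
orientation: [-90.0, 0.1, -11.2]
wrist_force: [1.4, -0.5, -1.3]
opening: 0.0089
```

```bash
python3 mv.py 0.4006 0.2546 0.0166 -11.2
```

```text
t 7.125 pos [0.3733 0.117  0.0166] ori [-90.03   0.1  -11.22] F [ 1.4 -0.5 -1.3] open 0.0089
shift mm [ 0.000e+00 -1.000e-01  1.403e+02] turn [ 0.03 -0.02 -0.1 ]
```

play_rows --pt "0 0 25 0 0 0 5" --pt "0 0 55 0 0 0 5" --pt "0 0 85 0 0 0 5" --pt "0 0 115 0 0 0 5" --pt "0 0 140 0 0 0 5"

```text
time_s: 7.75
tcp_pos: [0.4006, 0.2541, 0.0166]
orientation: [-90.1, 0.1, -11.3]
wrist_force: [-0.4, -2.7, 4.4]
opening: 0.0088
```

```bash
python3 - <<'E'
from h import *
import json
s=robot.sense();im=robot.get_image("wrist")[:,:,::-1];cv2.imwrite("pics/w3full.png",im)
t=robot.get_image("top")[:,:,::-1];cv2.imwrite("pics/t3full.png",t)
json.dump({k:np.array(v).tolist() for k,v in s.items()},open("s3.json","w"));print(np.round(s["tcp_pos"],4),np.round(s["orientation"],2))
a=cv2.resize(t[120:320,180:380],(600,600),interpolation=cv2.INTER_CUBIC)
cv2.imwrite("pics/t3.png",a)
E
```

```text
[0.4006 0.2541 0.0166] [-90.14   0.11 -11.27]
```

View pics/t3.png

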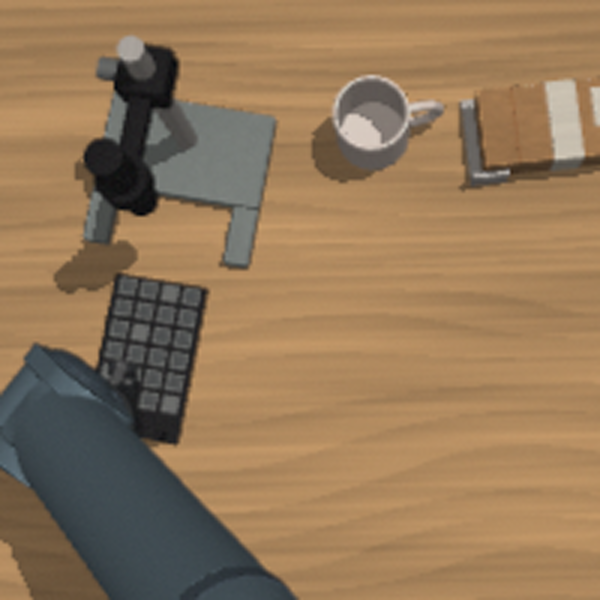

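View pics/w3full.png

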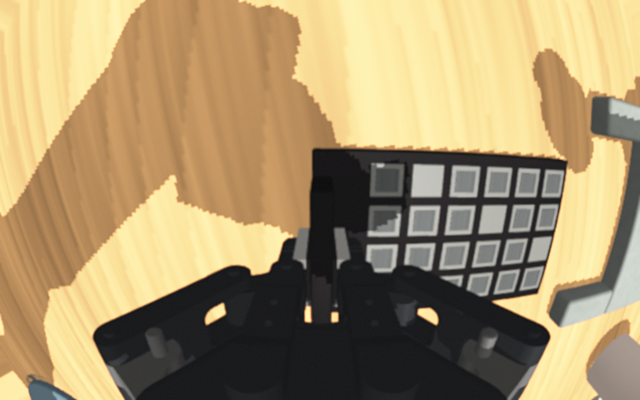

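The tray is squarely before the gap: nose corners at crop (118,273) and (207,289), leg ends at (84–108, 240) and (222–249, 266). I'll measure the relative offset.

```bash
python3 - <<'E'
from h import *
import json
s=json.load(open("s3.json"))
f=lambda u,v,z: ray("top",(180+u/3,120+v/3),z)[0][:2]
def sh(n,P):
    P=np.array(P);d=P[1]-P[0];print(n,P.round(4).tolist(),"len",np.linalg.norm(d).round(4),"ang",np.degrees(np.arctan2(d[1],d[0])).round(1))
sh("nose top",[f(118,273,.008),f(207,289,.008)])
sh("tray right",[f(207,289,.008),f(177,444,.008)])
sh("leg L inner/R inner ends",[f(108,243,.02),f(222,264,.02)])
sh("legR inner",[f(222,264,.02),f(232,206,.02)])
sh("block face",[f(158,194,.02),f(232,206,.02)])
sh("legR outer",[f(249,268,.02),f(277,116,.02)])
w=lambda u,v,z:wray((u,v),z,s)[0][:2]
sh("wrist nose",[w(567,161,.008),w(541,292,.008)])
sh("wrist legs ends (L outer,inner ; R inner)",[w(592,132,.02),w(553,287,.02)])
sh("wrist tray left edge",[w(314,149,.008),w(567,161,.008)])
E
```

```text
nose top [[0.5591, 0.2708], [0.5401, 0.1799]] len 0.0929 ang -101.8
tray right [[0.5401, 0.1799], [0.3845, 0.2105]] len 0.1585 ang 168.9
leg L inner/R inner ends [[0.5884, 0.2788], [0.5635, 0.1629]] len 0.1185 ang -102.1
legR inner [[0.5635, 0.1629], [0.6233, 0.1524]] len 0.0606 ang -10.0
block face [[0.6379, 0.228], [0.6233, 0.1524]] len 0.0771 ang -101.0
legR outer [[0.5587, 0.1356], [0.7169, 0.1052]] len 0.1611 ang -10.9
wrist nose [[0.5608, 0.2689], [0.5459, 0.1763]] len 0.0938 ang -99.2
wrist legs ends (L outer,inner ; R inner) [[0.5738, 0.2872], [0.5463, 0.1877]] len 0.1032 ang -105.5
wrist tray left edge [[0.4073, 0.301], [0.5608, 0.2689]] len 0.1569 ang -11.8
```

Centred within 1 mm, yaw within about 0.5°, and about 87 mm to go. I'll push in, stopping about 10 mm short.

play_rows --pt "14 0 0 0 0 0 5" --pt "30 0 0 0 0 0 5" --pt "46 0 0 0 0 0 5" --pt "62 0 0 0 0 0 5" --pt "75 0 0 0 0 0 5"

```text
time_s: 8.48
tcp_pos: [0.4761, 0.2421, 0.0168]
orientation: [-89.9, 0.0, -11.1]
wrist_force: [-0.1, 0.0, -2.3]
opening: 0.009
```

play_rows --pt "2 0 0 0 0 0 5" --pt "4 0 0 0 0 0 5" --pt "6 0 0 0 0 0 5" --pt "8 0 0 0 0 0 5" --pt "8 0 0 0 0 0 5"

```text
time_s: 9.1
tcp_pos: [0.4839, 0.2406, 0.0168]
orientation: [-89.9, 0.0, -11.1]
wrist_force: [0.1, -1.0, -1.7]
opening: 0.009
```

play_rows --pt "1 0 0 0 0 0 5" --pt "2 0 0 0 0 0 5" --pt "3 0 0 0 0 0 5" --pt "4 0 0 0 0 0 5" --pt "4 0 0 0 0 0 5"

```text
time_s: 9.72
tcp_pos: [0.4865, 0.2402, 0.0166]
orientation: [-89.9, 0.2, -11.1]
wrist_force: [-2.8, 0.6, 0.9]
opening: 0.0088
```

play_rows --pt "1 0 0 0 0 0 5" --pt "2 0 0 0 0 0 5" --pt "3 0 0 0 0 0 5" --pt "4 0 0 0 0 0 5" --pt "4 0 0 0 0 0 5"

```text
time_s: 10.35
tcp_pos: [0.4865, 0.2402, 0.0166]
orientation: [-90.1, 0.5, -11.0]
wrist_force: [-10.5, -0.3, 7.5]
opening: 0.0094
```

Against the block: no further travel and -10.5 N. I'll release, go straight up, then check.

play_rows --pt "0 0 0 0 0 0 20" --pt "0 0 0 0 0 0 35" --pt "0 0 0 0 0 0 40" --pt "0 0 0 0 0 0 40" --pt "0 0 0 0 0 0 40"

```text
time_s: 10.98
tcp_pos: [0.4868, 0.24, 0.0166]
orientation: [-90.0, 0.5, -11.0]
wrist_force: [0.2, -0.3, 0.5]
opening: 0.0345
```

play_rows --pt "0 -10 0 0 0 0 40" --pt "0 -25 0 0 0 0 40" --pt "0 -45 0 0 0 0 40" --pt "0 -65 0 0 0 0 40" --pt "0 -65 0 0 0 0 40"

```text
time_s: 11.6
tcp_pos: [0.4895, 0.2411, 0.0846]
orientation: [-89.9, 0.2, -11.0]
wrist_force: [0.2, -0.4, -0.2]
opening: 0.0345
```

```bash
python3 - <<'E'
from h import *
import json
s=robot.sense();im=robot.get_image("wrist")[:,:,::-1]
json.dump({k:np.array(v).tolist() for k,v in s.items()},open("s4.json","w"));print(np.round(s["tcp_pos"],4),np.round(s["orientation"],2),s["wrist_force"],s["time_s"])
cv2.imwrite("pics/w4.png",im)
E
```

```text
[0.4895 0.2411 0.0846] [-89.86   0.21 -11.03] [ 0.22342873 -0.35137208 -0.18294419] 11.6
```

View pics/w4.png

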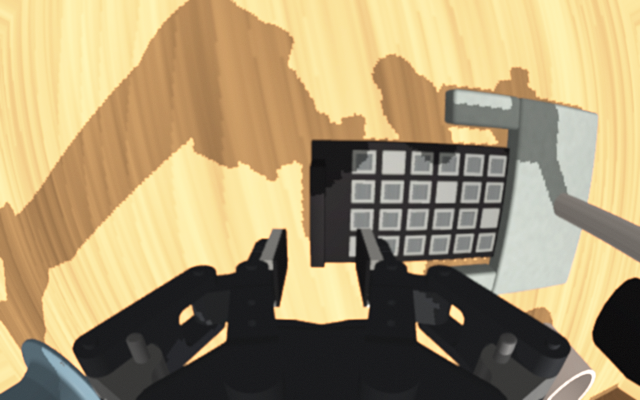

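The nose edge (510,150)–(497,258) meets the block face with no visible gap, the chips are in place and the fingers are clear. I'll retreat and do a final check.

play_rows --pt "0 -40 0 0 0 0 40" --pt "-15 -80 0 0 0 0 40" --pt "-35 -110 -40 0 0 0 40" --pt "-50 -120 -90 0 0 0 40" --pt "-50 -120 -130 0 0 0 40"

```text
time_s: 12.28
tcp_pos: [0.4138, 0.1207, 0.2036]
orientation: [-90.0, 0.3, -11.0]
wrist_force: [0.4, -0.7, -0.2]
opening: 0.0342
```

play_rows --pt "-30 0 -50 0 0 0 40" --pt "-30 0 -100 0 0 0 40" --pt "-30 0 -130 0 0 0 40" --pt "-30 0 -130 0 0 0 40" --pt "-30 0 -130 0 0 0 40"

```text
time_s: 12.9
tcp_pos: [0.3594, -0.0004, 0.2034]
orientation: [-90.0, 0.3, -11.0]
wrist_force: [-0.0, -0.3, -0.9]
opening: 0.0341
```

```bash
python3 - <<'E'
from h import *
s=robot.sense();print(np.round(s["tcp_pos"],4),np.round(s["qd"],2),np.round(s["wrist_force"],1),s["time_s"])
t=robot.get_image("top")[:,:,::-1];cv2.imwrite("pics/t5full.png",t)
cv2.imwrite("pics/t5.png",cv2.resize(t[120:260,190:410],None,fx=3.6,fy=3.6,interpolation=cv2.INTER_CUBIC))
# carton shift: orange-brown carton mask before/after
a=cv2.imread("pics/top0.png")
g=lambda i:cv2.cvtColor(np.ascontiguousarray(i[135:182,335:402]),cv2.COLOR_BGR2GRAY).astype(np.float32)
print("carton image shift px (1px~2.8mm)",cv2.phaseCorrelate(g(a)[:38],g(t)[:38]))
E
```

```text
[ 0.3594 -0.0004  0.2034] [-0.6   0.33 -1.03 -0.76  0.15  0.12  0.21] [-0.  -0.3 -0.9] 12.9
carton image shift px (1px~2.8mm) ((0.11930813317801636, 0.6177515201473085), 0.8688675610555543)
```

View pics/t5.png

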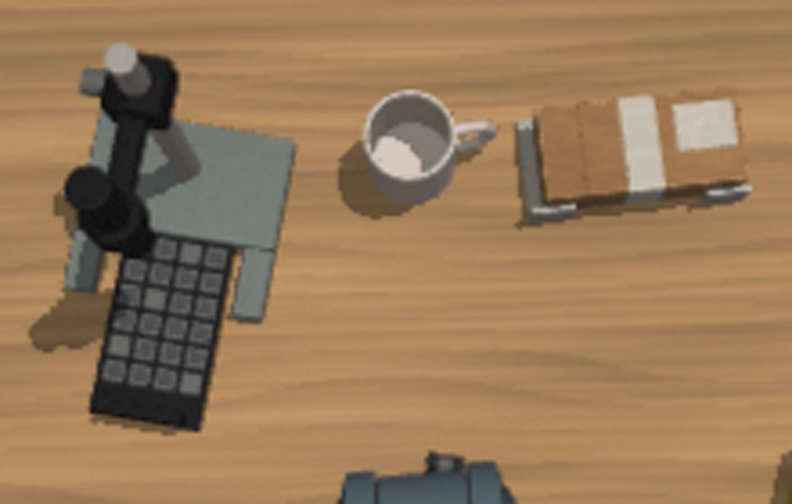

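The tray is home at (120–232, 235–430), between the legs with margin both sides. The carton is on the cradle, shifted about 0.6 px (~2 mm). Mug, carton and cradle are otherwise unchanged, so I'm handing in.

```bash
python3 -c "
from bench import robot
print(robot.hand_in())"
```

```text
the job is handed in; nothing more can be done
None
```

The tray is fully home between the legs of the microscope base, and the carton is still standing in its cradle. I handed the job in at about 13 s of the 72 s allowed. The hand-in reports no verdict, so the checks below are my own.

I pinched the tray's lip and drew the tray straight out. I then slid it flat along the bench, squared it to the base and pushed it in until it stopped. Then I released it and backed the arm away.

- **Tray seating:** it stopped with no further travel and about 10 N of contact force. The wrist picture showed its plain end against the block, lip towards the robot, chips in their pockets. It sits about 3 mm off the centre line by the measured tool poses, and square within about 0.5°.
- **Carton:** the final top view shows it upright in the cradle. It moved about 0.6 pixel, roughly 2 mm, as expected when it came up against the lugs and settled on the runners.
- **Other things on the bench:** the arm went nowhere near the mouse or jar, and the mug looks unmoved. The final picture does not cover the mouse or jar.
- **Disagreement:** measuring the microscope's leg ends from one wrist picture gave positions about 2 cm off the top camera's. I used the top camera, which gave sizes matching the ones given and put the stop within about 3 mm of where the tray actually stopped.

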